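# Feel round the gasket of a sterilising-container lid

### The job

The lid of the instrument container lies upside down on the bench with its blue gasket facing up. Check that the gasket is seated, as is done before each sterilising run: with the fingers closed, touch down on its white join, run the fingertips lightly round the whole gasket, clockwise as seen from above and without losing contact, back to the join, and lift off there. Press gently, do not pick the lid up or push it about, and leave the other things alone.

Things in the scene. Friction and masses are not known exactly. Their poses are not given: they have to be found in the camera images.
- lid: loose aluminium lid, about 0.85 kg, lying upside down: a rounded pan 178 mm along its x, 298 mm along its y, skirt 22 mm high, rigid, a small steel lip at the middle of each short end. Origin: centre of its underside, on the bench (z = 0). z up, y along its length, x across its width, away from the join. In the middle a steel filter plate with black twist bar, top 20 mm above the bench
- gasket_middle (a point): middle of the gasket loop, 31 mm above the lid's origin (level with the bead's top), axes as the lid's. The gasket is a round blue rubber bead 9 mm wide, standing 9 mm above the skirt just inside it. Its centre line is a rounded rectangle, x from -75 to +75 mm, y from -135 to +135 mm, corner radius 25 mm; its top is 31 mm above the bench all round when not pressed
- gasket_join (a point): white join of the gasket: a white band 20 mm long; this point is on top of the bead at the middle of one long side (lid's x = -75, y = 0, z = 31 mm). Clockwise seen from above: from the join along the -x side towards +y, round the +y end, along the +x side towards -y, round the -y end and back
- gasket (a joint): how far the rubber gasket is pressed down, in m: 0 untouched, 0.005 pressed flat (end stop). It starts to give at about 0.5 N and takes a further 1.5 N per mm, so 2 mm is 3 to 4 N; the whole gasket dips evenly and springs back when released
- mouth_mirror: steel dental mirror, loose, 170 mm long along its x, 8 mm high, lying beside the +y end of the lid; origin under about its middle. Not to be disturbed
- handpiece: steel dental handpiece, loose, 115 mm long along its x, 17 mm high, lying beyond the lid's +x side; origin under about its middle. Not to be disturbed
- bowl: small steel bowl, loose, 68 mm across, 34 mm high, standing beside the -y end of the lid; origin under its centre. Not to be disturbed

How it is judged:
On the way, in this order (a step that is already met when the one before it is completed fails the run):
1. the closed fingertips touch the gasket at its white join (value of joint gasket above 0.0003 m and contact force between the fingers and lid above 0.3 N and x of the grasp point in the frame of lid between -0.089 and -0.061 m and y of the grasp point in the frame of lid between -0.014 and 0.014 m), for 0.05 s.
2. contact has reached the near left corner (lid's -x +y corner) (value of joint gasket above 0.0003 m and contact force between the fingers and lid above 0.3 N and x of the grasp point in the frame of lid between -0.0817 and -0.0537 m and y of the grasp point in the frame of lid between 0.1137 and 0.1417 m).
3. contact has reached the middle of the left short side (+y) (value of joint gasket above 0.0003 m and contact force between the fingers and lid above 0.3 N and x of the grasp point in the frame of lid between -0.014 and 0.014 m and y of the grasp point in the frame of lid between 0.121 and 0.149 m).
4. contact has reached the far left corner (+x +y) (value of joint gasket above 0.0003 m and contact force between the fingers and lid above 0.3 N and x of the grasp point in the frame of lid between 0.0537 and 0.0817 m and y of the grasp point in the frame of lid between 0.1137 and 0.1417 m).
5. contact is on the left part of the far long side (value of joint gasket above 0.0003 m and contact force between the fingers and lid above 0.3 N and x of the grasp point in the frame of lid between 0.061 and 0.089 m and y of the grasp point in the frame of lid between 0.031 and 0.059 m).
6. contact is on the right part of the far long side (value of joint gasket above 0.0003 m and contact force between the fingers and lid above 0.3 N and x of the grasp point in the frame of lid between 0.061 and 0.089 m and y of the grasp point in the frame of lid between -0.059 and -0.031 m).
7. contact has reached the far right corner (+x -y) (value of joint gasket above 0.0003 m and contact force between the fingers and lid above 0.3 N and x of the grasp point in the frame of lid between 0.0537 and 0.0817 m and y of the grasp point in the frame of lid between -0.1417 and -0.1137 m).
8. contact has reached the middle of the right short side (-y) (value of joint gasket above 0.0003 m and contact force between the fingers and lid above 0.3 N and x of the grasp point in the frame of lid between -0.014 and 0.014 m and y of the grasp point in the frame of lid between -0.149 and -0.121 m).
9. contact has reached the near right corner (-x -y) (value of joint gasket above 0.0003 m and contact force between the fingers and lid above 0.3 N and x of the grasp point in the frame of lid between -0.0817 and -0.0537 m and y of the grasp point in the frame of lid between -0.1417 and -0.1137 m).
10. contact is back at the white join (all of step 1), for 0.05 s.
At the end, for the whole second after the job is handed in: The gasket was felt all round from the join to the join (fingertip centre within 14 mm of its centre line in x and y). It is released; the lid lies flat and still within 15 mm of its start, and mirror, handpiece and bowl within 15 mm of theirs (value of joint gasket below 0.0003 m and distance of each of lid, mouth_mirror, handpiece, bowl from where it was at the start of the episode below 0.015 m and angle between lid's own z axis and vertical below 0.02 rad and linear speed of lid below 0.01 m/s); the robot touches nothing.
It fails at once if contact is lost on the way round (fingertips within about 35 mm above the lid, more than 45 mm from the join, not pressing the gasket) (value of joint gasket below 0.0001 m and height (world z) of the grasp point below 0.085 m and horizontal distance between the grasp point and gasket_join above 0.045 m and x of the grasp point in the frame of lid between -0.095 and 0.095 m and y of the grasp point in the frame of lid between -0.155 and 0.155 m).
It fails at once if the fingers press the gasket or lid with more than 18 N (contact force between the fingers and lid above 18 N).
It fails at once if the lid is lifted or tipped (height (world z) of lid above 0.006 m or angle between lid's own z axis and vertical above 0.05 rad).
It fails at once if the lid is pushed more than 20 mm (distance of lid from where it was at the start of the episode above 0.02 m).
It fails at once if a bystander is moved more than 15 mm (distance of any of mouth_mirror, handpiece, bowl from where it was at the start of the episode above 0.015 m).
It also fails if it takes over 67 s, if anything falls off the work surface, if the arm or the gripper's body presses on something with over 40 N, if the wrist force passes 120 N, or if a joint passes its speed limit or range.

### The arm

A 6-joint arm with a two-finger parallel gripper is mounted at the origin on the work surface. World frame = base frame: x ahead of the robot, y to its left, z up, the work surface at z = 0. Lengths are in m, angles in rad, forces in N, time in s.
With the tool pointing down it reaches from about 0.325 to 0.85 m from the base axis. Payload 15.5 kg.
Tool frame: the origin (TCP) lies at the very end of the fingers, on their centre line; the grasp point (between the pads) lies 19 mm behind it; z points along the fingers, y is the line along which they close (so a half turn about z gives the same grasp; the last joint's range is limited). The gripper opens to 91 mm and grips with 3 to 60 N. Pads are 32 mm wide; open, the fingers measure 118 mm over their backs; the gripper's body (76 mm by 178 mm) begins 60 mm behind the grasp point.
Start: joints at [1.192, 0.494, 1.345, -0, 1.302, -0.096], TCP at [0.175, 0.6, 0.214] pointing down, gripper open.
Joint ranges: [-2.91, 2.91], [-0.82, 2.16], [0.22, 2.67], [-1.22, 4.37], [0.12, 2.79], [-3.08, 3.08]. Speed limits (rad/s): [1.89, 1.89, 2.57, 3.01, 3.01, 3.01].

### API

Orientations are given as a unit quaternion [x, y, z, w].
In Python, from cell import arm gives the robot as it stands. The module is installed in compiled form; this text tells all that it offers. Calls block until the motion is done:
- arm.move_to(position, orientation): joint-space move of the TCP to a pose.
- arm.move_l(position, feed=0.15, ori=None, threshold=None): straight line of the TCP; ori=None keeps the orientation; feed is the mean speed in m/s. With threshold (N) it stops when the force on the tool has changed by that much, and returns True; else False.
- arm.set_joints(angles): joint-space move.
- arm.move_gripper(opening, squeeze=None): finger opening in m; squeeze is the grip in N (None keeps the last); returns when the fingers have stopped.
- arm.pause(seconds).
- arm.inverse_kinematics(position, orientation): joint angles nearest the present ones, or None.
- arm.get_state(): the state.
- arm.grab_frame(name): name is "side" or "top"; returns a dict with "frame" (480x640x3 uint8, red, green, blue), "K" (3x3 intrinsics, pixels), "dist_coeffs" ([k1, k2, p1, p2, k3] as OpenCV has them; the pictures are not rectified), "R" (3x3) and "t" (3): a world point X has camera coordinates R X + t. Camera axes: x right, y down, z forward; pixel columns grow to the right and rows downward; lengths in m; the calibration is good to about 2 mm. A picture is of the moment at which its call begins. There is no depth.
A pose or a line that the arm cannot do raises arm.MotionError and nothing moves.
- arm.job_done(): hands the job in, once; it reports no verdict.
The state is a dict: "time": time; "qpos": joint angles; "dq": joint speeds; "effort": joint torques, N m; "tool_pos": TCP position; "ee_rot": TCP orientation; "contact_force": force on the tool from outside, world axes, zero at the start; "torque": the same for the moment, N m; "finger_gap": finger opening in m.
Only numpy, scipy, OpenCV 4.12 (cv2) and the standard library are available. Lean on these libraries where they do the work, as an engineer would, in place of code of your own. Each camera call takes 0.05 s, during which the arm holds its last target. There are 200 camera calls.

## Working session

There is one attempt and no reset: what is moved stays moved. The work goes in short steps, each a Python script; the robot and the scene stay as the last script left them, time stands still between calls to the robot, and variables do not carry over. Pictures are saved under pics/ and viewed, on a budget of 10 in all, crops included, one or two more only if the job needs it, and the job is handed in when it is done.

```bash
mkdir -p pics; ls
python3 - <<'E'
from cell import arm
import cv2
for n in("top","side"):
    f=arm.grab_frame(n); cv2.imwrite(f"pics/{n}0.png",f["frame"][:,:,::-1])
    print(n,f["K"],f["dist_coeffs"],f["R"],f["t"])
print(arm.get_state())
E
```

```text
pics
top [[598.49578482   0.         320.70844031]
 [  0.         598.49578482 240.89196854]
 [  0.           0.           1.        ]] [0.02290097 0.         0.         0.         0.        ] [[-0.01134138 -0.99990526 -0.00779979]
 [-0.9822189   0.01260193 -0.18731585]
 [ 0.1873964   0.00553668 -0.98226877]] [0.04620804 0.58880883 1.0561262 ]
side [[451.35816706   0.         321.73447643]
 [  0.         451.35816706 237.59572808]
 [  0.           0.           1.        ]] [-0.02983446  0.          0.          0.          0.        ] [[-0.70928039 -0.70458634  0.02189577]
 [-0.49078677  0.47128339 -0.7328167 ]
 [ 0.50601352 -0.53051867 -0.68007372]] [0.44062464 0.31470311 0.53291039]
{'time': 0.1, 'qpos': array([ 1.19154355e+00,  4.94154499e-01,  1.34601436e+00, -1.98982386e-05,
        1.30250010e+00, -9.54885882e-02]), 'dq': array([-0.0011413 , -0.00017733, -0.00229988,  0.00057167,  0.00014645,
       -0.00125932]), 'effort': array([ 2.17693872e-03, -8.80244637e+01, -3.82551169e+01,  7.07607460e-02,
        4.83069092e-02,  2.77934407e-05]), 'tool_pos': array([0.17486175, 0.59971289, 0.21339566]), 'ee_rot': array([ 1.41403911e-01,  9.89951839e-01, -5.25315008e-04, -1.17221885e-04]), 'contact_force': array([0.44983303, 0.14792814, 0.14852551]), 'torque': array([ 0.0003131 ,  0.05280027, -0.02767395]), 'finger_gap': 0.09132662204936495}
```

View pics/top0.png

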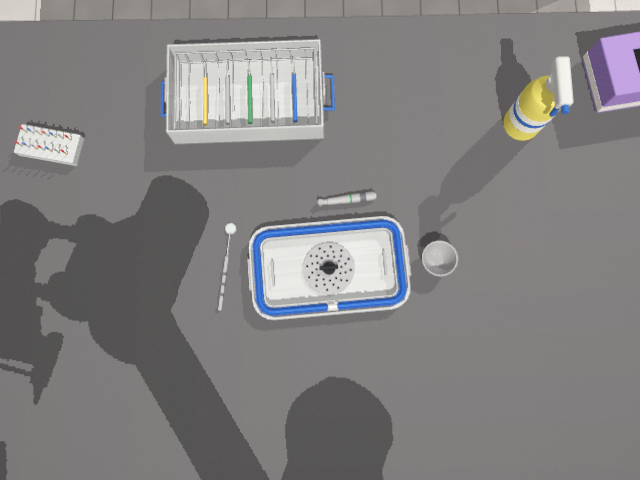

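View pics/side0.png

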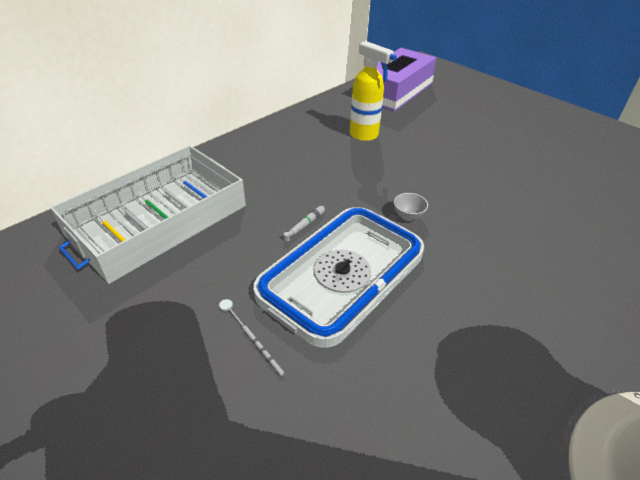

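The top view shows the lid with its gasket spanning about (255,222) to (408,315) and the white join at (333,307). The mirror is at (225,265), the handpiece at (347,199) and the bowl at (440,258). The side view agrees, with the join at (379,285). Next I'll fit the gasket loop to the blue pixels in both views.

```bash
cat > h.py <<'E'
import numpy as np, cv2
from scipy.optimize import least_squares
def toplane(f,px,z):
    n=cv2.undistortPoints(np.float64(px).reshape(-1,1,2),f["K"],np.array(f["dist_coeffs"]))[:,0]
    R,t=np.array(f["R"]),np.array(f["t"]); C=-R.T@t
    d=np.c_[n,np.ones(len(n))]@R
    return (C+d*((z-C[2])/d[:,2])[:,None])[:,:2]
def sd(p,x,y,a):   # signed distance to gasket centre line, lid at x,y, yaw a
    c,s=np.cos(a),np.sin(a); q=(p-[x,y])@np.array([[c,-s],[s,c]])
    q=abs(q)-[.05,.11]
    return np.hypot(*np.maximum(q,0).T)+np.minimum(q.max(1),0)-.025
def fit(f):
    h=cv2.cvtColor(f["frame"],cv2.COLOR_RGB2HSV)
    m=cv2.inRange(h,(105,130,60),(125,255,255))
    n,l,st,ce=cv2.connectedComponentsWithStats(m)
    P=np.vstack([toplane(f,np.argwhere(l==i)[:,::-1],.0265) for i in range(1,n) if st[i,4]>20])
    P=P[(abs(P[:,0]-.5)<.2)&(abs(P[:,1])<.25)]
    r=least_squares(lambda v:sd(P,*v),[np.median(P[:,0]),np.median(P[:,1]),0],loss="soft_l1",f_scale=.005)
    return r.x,np.abs(r.fun).mean() if 0 else np.abs(sd(P,*r.x)).mean(),len(P)
E
python3 - <<'E'
from h import *
from cell import arm
J={"top":(333,307),"side":(379,285)}
for n in J:
    f=arm.grab_frame(n); v,e,k=fit(f); print(n,v,e,k)
    j=toplane(f,[J[n]],.030)[0]; c,s=np.cos(v[2]),np.sin(v[2])
    print(" join world",j,"lid",(j-v[:2])@np.array([[c,-s],[s,c]]))
O={"top":{"mirror":(225,265),"mir0":(230,229),"mir1":(220,310),"hand0":(318,202),"hand1":(376,196),"bowl":(440,258)}}
f=arm.grab_frame("top")
for k,p in O["top"].items(): print(k,toplane(f,[p],.01)[0])
E
```

```text
top [0.54507109 0.02502424 0.07750777] 0.0034094827166491737 2909
 join world [0.46866887 0.01777632] lid [-0.07673404 -0.00131033]
side [0.54122468 0.02956253 0.07708804] 0.004085768796937068 3213
 join world [0.4646263  0.02636666] lid [-0.07661702  0.0027126 ]
mirror [0.55325063 0.22385952]
mir0 [0.62386807 0.215459  ]
mir1 [0.4672134  0.23168071]
hand0 [0.67573153 0.04377905]
hand1 [ 0.68632611 -0.07013338]
bowl [ 0.56167961 -0.1893646 ]
```

```bash
cat >> h.py <<'E'
L=np.array([.543,.0273]); YAW=.0773
def W(p,z): c,s=np.cos(YAW),np.sin(YAW); return np.r_[L+np.array([[c,-s],[s,c]])@np.array(p),z]
ph=np.pi/2+YAW/2; Q=np.array([np.cos(ph),np.sin(ph),0,0])
E
python3 - <<'E'
from h import *
from cell import arm
arm.move_gripper(0.0,10)
print(arm.inverse_kinematics(W((-.075,0),.12),Q))
arm.move_to(W((-.075,0),.15),Q); arm.move_l(W((-.075,0),.045),.1); arm.pause(.3)
s=arm.get_state(); print(s["time"],s["tool_pos"],W((-.075,0),.045),s["contact_force"],s["finger_gap"],s["qpos"])
ims=[]
for n,(u,v) in {"top":(333,300),"side":(375,285)}.items():
    f=arm.grab_frame(n)
    X=s["tool_pos"]; p=cv2.projectPoints(X[None],cv2.Rodrigues(np.array(f["R"]))[0],np.array(f["t"]),f["K"],np.array(f["dist_coeffs"]))[0]; print(n,p)
    ims.append(cv2.resize(f["frame"][v-60:v+60,u-50:u+50,::-1],(400,480),interpolation=cv2.INTER_CUBIC))
cv2.imwrite("pics/c1.png",np.hstack(ims))
E
```

```text
[-8.15970031e-02  4.09063009e-01  1.83339601e+00 -4.44089210e-16
  8.99133637e-01 -1.72969333e+00]
5.4417 [0.46837835 0.02150564 0.04524095] [0.46822396 0.02150827 0.045     ] [-0.22377609  0.13442872 -0.74565846] 0.00020761739380472847 [-8.15807028e-02  5.41659352e-01  1.90062725e+00  1.04718605e-05
  6.98803723e-01 -1.72968571e+00]
top [[[331.07448499 306.52825335]]]
side [[[380.14895561 275.90474522]]]
```

View pics/c1.png

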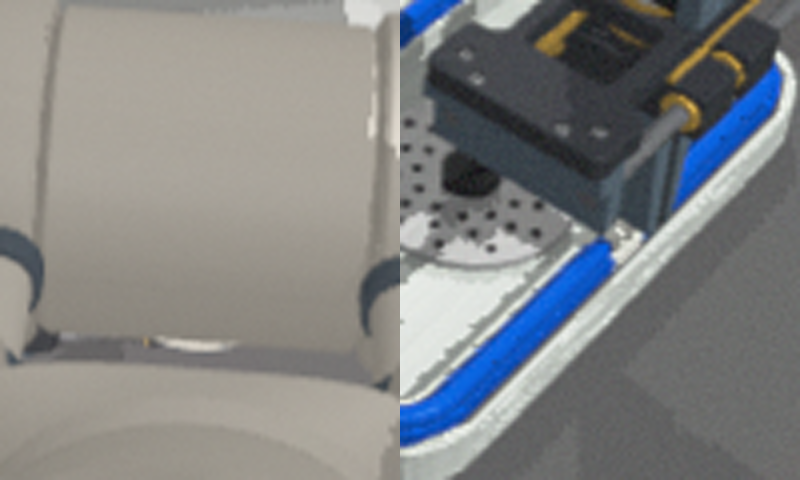

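The side crop shows the closed tip directly above the white join, at about (620,225) in the crop; the arm hides the join in the top view. The projection agrees with the fit, so I'll touch down.

```bash
cat >> h.py <<'E'
def force(arm,n=6):
    F=[]
    for _ in range(n): arm.pause(.02); F.append(arm.get_state()["contact_force"])
    return np.mean(F,0),np.std(F,0)
E
python3 - <<'E'
from h import *
from cell import arm
b,sd_=force(arm,10); print("base",b,sd_); np.save("base.npy",b)
hit=arm.move_l(W((-.075,0),.0285),.01,threshold=1.5)
f,e=force(arm); s=arm.get_state(); print(hit,s["tool_pos"],f-b,e)
z=s["tool_pos"][2]
for dz in(.0005,.001):
    arm.move_l(W((-.075,0),z-dz),.01); f,e=force(arm); s=arm.get_state(); print(s["time"],s["tool_pos"],z-dz,f-b,e)
E
```

```text
base [-0.0544581  -0.22910323 -0.05070307] [0.41389975 0.40658999 0.4483712 ]
True [0.46817255 0.02151539 0.03002538] [0.88284739 0.19677554 2.18343128] [0.34366266 0.49832866 0.21686851]
7.4833 [0.46819175 0.02150854 0.02953355] 0.029525375093830505 [0.49856894 0.14549379 3.01251803] [0.50135236 0.60230635 0.53031817]
7.8333 [0.46819001 0.02150922 0.02903355] 0.029025375093830505 [-0.0687544   0.43661424  3.48715042] [0.36106041 0.3086187  0.15207983]
```

```bash
cat >> h.py <<'E'
def path():
    P=[]
    def line(a,b,n): P.extend(np.linspace(a,b,n+1)[1:])
    def arc(c,a0): P.extend(np.array(c)+.025*np.array([np.cos(a),np.sin(a)]) for a in a0-np.linspace(0,np.pi/2,5)[1:])
    line((-.075,0),(-.075,.11),4); arc((-.05,.11),np.pi); line((-.05,.135),(.05,.135),4); arc((.05,.11),np.pi/2)
    line((.075,.11),(.075,-.11),8); arc((.05,-.11),0); line((.05,-.135),(-.05,-.135),4); arc((-.05,-.11),-np.pi/2)
    line((-.075,-.11),(-.075,0),4)
    return P
def trace(arm,i0,i1,z):
    b=np.load("base.npy")
    for i,p in list(enumerate(path()))[i0:i1]:
        arm.move_l(W(p,z),.05); f,e=force(arm); f-=b; s=arm.get_state()
        print(i,np.round(p,3),"t%.1f z%.4f"%(s["time"],s["tool_pos"][2]),f.round(1))
        z+=np.clip((f[2]-3.4)/1500*.4,-.0003,.0003); z=np.clip(z,.0283,.0298)
        if f[2]>9 or f[2]<1: print("STOP"); break
    print("next z",z)
E
python3 - <<'E'
from h import *
from cell import arm
trace(arm,0,10,.0290)
for n in("top","side"):
    f=arm.grab_frame(n); print(n,fit(f))
    cv2.imwrite(f"pics/{n}2.png",f["frame"][:,:,::-1])
E
```

```text
0 [-0.075  0.028] t8.6 z0.0290 [-0.5  3.1  3.6]
1 [-0.075  0.055] t9.4 z0.0290 [-0.2  3.2  3.6]
2 [-0.075  0.082] t10.2 z0.0291 [-0.3  2.8  3.5]
3 [-0.075  0.11 ] t11.0 z0.0291 [-0.   2.6  3.2]
4 [-0.073  0.12 ] t11.5 z0.0291 [-0.2  3.1  3.4]
5 [-0.068  0.128] t11.9 z0.0291 [0.6 2.5 3.5]
6 [-0.06   0.133] t12.4 z0.0292 [1.6 2.2 3.7]
7 [-0.05   0.135] t12.8 z0.0292 [2.4 0.5 2.9]
8 [-0.025  0.135] t13.6 z0.0292 [2.6 0.2 3.7]
9 [0.    0.135] t14.3 z0.0292 [2.3 0.4 2.9]
next z 0.028962084802885917
top (array([0.54483911, 0.02578671, 0.07661757]), np.float64(0.0033962355858029444), 1939)
side (array([0.54086016, 0.03100051, 0.07595779]), np.float64(0.003952375623646643), 2084)
```

View pics/side2.png

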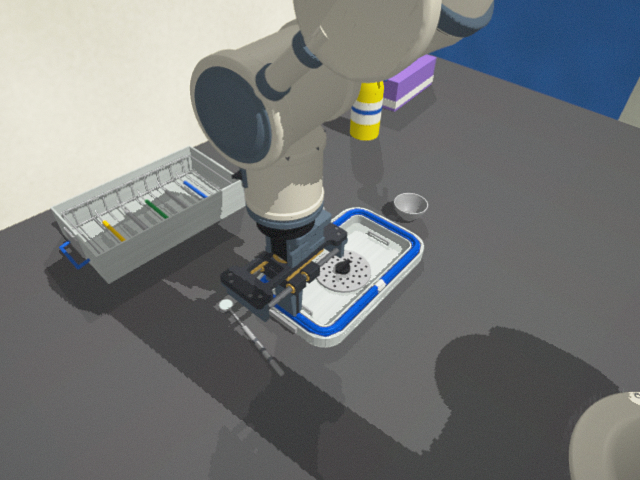

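The side view shows the fingers on the gasket at the middle of the +y end, about (295,300). The lid's fit has shifted by about 1.5 mm at most, and the other items are in place. Press force is steady at about 3.4 N, so I'll continue.

Run:
```python
from h import *
from cell import arm
trace(arm,10,28,.0290)
for n in("top","side"):
    f=arm.grab_frame(n); print(n,fit(f))
    cv2.imwrite(f"pics/{n}3.png",f["frame"][:,:,::-1])
```

```text
10 [0.025 0.135] t15.2 z0.0292 [2.4 0.2 3.4]
11 [0.05  0.135] t15.9 z0.0292 [2.4 0.2 3.7]
12 [0.06  0.133] t16.3 z0.0292 [ 2.5 -0.7  3.6]
13 [0.068 0.128] t16.8 z0.0292 [ 1.6 -1.7  3.3]
14 [0.073 0.12 ] t17.2 z0.0291 [ 1.3 -2.2  3.6]
15 [0.075 0.11 ] t17.7 z0.0292 [ 0.3 -2.3  3.3]
16 [0.075 0.082] t18.5 z0.0292 [ 0.2 -2.4  3.6]
17 [0.075 0.055] t19.3 z0.0292 [-0.1 -2.3  3.1]
18 [0.075 0.027] t20.1 z0.0292 [ 0.4 -2.6  3.6]
19 [0.075 0.   ] t20.9 z0.0292 [ 0.3 -1.9  3.3]
20 [ 0.075 -0.028] t21.7 z0.0292 [ 0.1 -2.1  3.5]
21 [ 0.075 -0.055] t22.5 z0.0293 [ 0.1 -2.2  3. ]
22 [ 0.075 -0.082] t23.3 z0.0291 [ 0.3 -2.2  3.6]
23 [ 0.075 -0.11 ] t24.1 z0.0292 [ 0.3 -2.3  3.1]
24 [ 0.073 -0.12 ] t24.5 z0.0291 [-0.9 -2.3  3.7]
25 [ 0.068 -0.128] t24.9 z0.0291 [-0.9 -2.2  3.2]
26 [ 0.06  -0.133] t25.4 z0.0291 [-1.8 -1.6  3.9]
27 [ 0.05  -0.135] t25.8 z0.0291 [-2.5 -0.6  3.3]
next z 0.02921171645595821
top (array([ 0.70067998, -0.00830247, -0.20547344]), np.float64(0.002773836300856209), 74)
side (array([0.54057657, 0.0306983 , 0.07790913]), np.float64(0.003865553098672061), 3005)
```

View pics/side3.png

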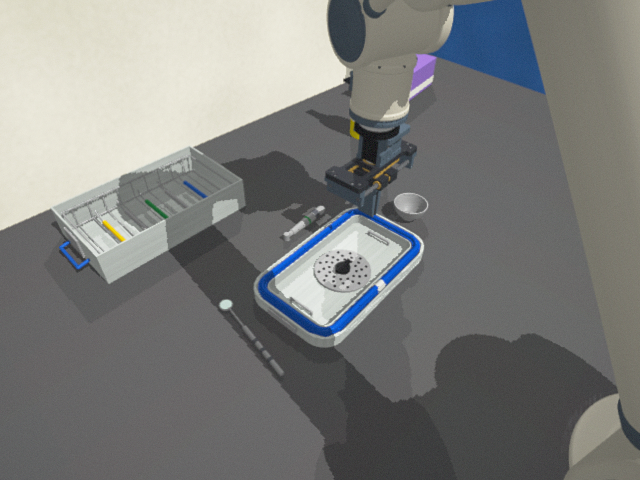

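The side view shows the fingers near the +x −y corner at about (375,212). The lid's fit is within about 1.5 mm of its first value, and the bowl, handpiece and mirror haven't moved. The top view is blocked by the arm, so its fit of 74 pixels means nothing. I'll finish the loop and lift off at the join.

Run:
```python
from h import *
from cell import arm
trace(arm,28,99,.0291)
print(arm.get_state()["tool_pos"],W((-.075,0),.029))
```

```text
28 [ 0.025 -0.135] t26.7 z0.0289 [-3.  -0.1  3.8]
29 [ 0.    -0.135] t27.4 z0.0290 [-2.4  0.2  3.7]
30 [-0.025 -0.135] t28.2 z0.0291 [-2.5 -0.3  3.5]
31 [-0.05  -0.135] t28.9 z0.0292 [-2.2 -0.1  3.3]
32 [-0.06  -0.133] t29.4 z0.0292 [-2.5  0.4  2.9]
33 [-0.068 -0.128] t29.8 z0.0291 [-1.6  2.1  3.5]
34 [-0.073 -0.12 ] t30.3 z0.0291 [-0.8  2.9  2.9]
35 [-0.075 -0.11 ] t30.7 z0.0290 [0.2 2.9 3.4]
36 [-0.075 -0.082] t31.5 z0.0290 [-0.5  3.   3.5]
37 [-0.075 -0.055] t32.3 z0.0290 [0.1 2.9 3.6]
38 [-0.075 -0.027] t33.1 z0.0291 [-0.3  2.9  3.3]
39 [-0.075  0.   ] t33.9 z0.0291 [-0.3  3.2  3.5]
next z 0.029114301615841835
[0.46811432 0.02158691 0.02905815] [0.46822396 0.02150827 0.029     ]
```

Run:
```python
from h import *
from cell import arm
arm.pause(.2)
arm.move_l(W((-.075,0),.06),.03); arm.move_l(W((-.075,0),.2),.1)
arm.set_joints([1.192,.494,1.345,0,1.302,-.096]); arm.pause(.5)
s=arm.get_state(); print(s["time"],s["contact_force"])
for n in("top","side"):
    f=arm.grab_frame(n); print(n,fit(f))
    cv2.imwrite(f"pics/{n}4.png",f["frame"][:,:,::-1])
    a=cv2.imread(f"pics/{n}0.png"); print("diff px",(cv2.absdiff(a,f["frame"][:,:,::-1]).max(2)>60).sum())
```

```text
39.65 [0.72822037 0.35625255 0.94636471]
top (array([0.54506045, 0.02503371, 0.07767523]), np.float64(0.0034081924663501312), 2908)
diff px 0
side (array([0.54121775, 0.02954092, 0.07708463]), np.float64(0.004081973797922592), 3210)
diff px 0
```

View pics/top4.png

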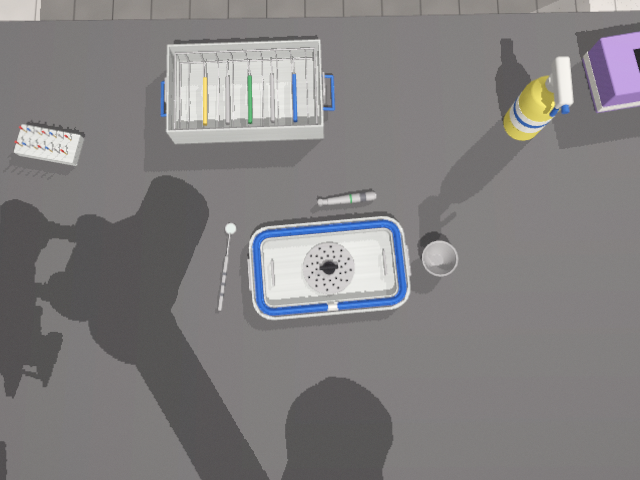

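The top view shows everything where it was at the start: lid at about (330,268), join at (333,307), mirror, handpiece and bowl unmoved.

```bash
python3 -c "
from cell import arm
arm.job_done(); print(arm.get_state()['time'])"
```

```text
the job is handed in; nothing more can be done
the job is handed in; nothing more can be done
```

I ran the closed fingertips clockwise round the whole gasket, from the white join back to it, lifted off there and handed the job in; no verdict was reported. The press read about 3 to 4 N at every point on the loop, and the robot's clock stood at about 40 s just before handing in, against the 67 s limit.

- **Final position check:** The lid's position from both cameras came back within 0.1 mm of the first fit. No pixels differed noticeably from the starting pictures, so the lid, mirror, handpiece and bowl did not visibly move.
- **Camera disagreement:** The two cameras placed the lid about 6 mm apart. I used the average, which was well inside the 14 mm tolerance.
- **Check that failed:** The top camera was blocked by the arm on the far side, so its fit there was meaningless and I relied on the side view.
- **Sideways force:** The sideways force readings had the opposite sign to what friction should give. I left this unexplained, since the lid did not move.

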